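# Shut the steam box vent with the hook rod

## Task

The vent flap on top of the hot steam box stands open. Take the hook rod from its cradle, put its side pin through the ring eye on the flap and with it swing the flap gently down until it is fully shut, then unhook and lay the rod back in the forks of its cradle. Do not touch the hot box or its flap with the gripper or arm, and leave the jars, the loose cap and the counter where they are.

Things in the scene. Friction and masses are not known exactly. Their poses are not given: they have to be found in the camera images.
- steam_box: Fixed stainless box, 130 (its x) x 150 (its y) x 170 mm high, open at the top. Origin at the centre of its underside on the table; its front (round gauge, small tap) faces its own -x. The stiff flap lies over its top, hinged along its y axis at its rear (+x) top edge.
- vent_flap (a joint): Hinge angle of the steel vent flap (126 x 146 x 5 mm, 0.2 kg) in rad: 0 = shut, lying level on the box top; about 1.57 = upright; starts at 1.75 to 2.0, leaning back to the rear (hard stop at 2.1). A friction hinge: the flap stays wherever it is left, never falls by itself, and takes about 0.5 to 2.5 N at the eye to move.
- vent_hinge (a point): Point on the hinge line at mid width, 173 mm above the table, 62 mm behind (+x of) the box centre. Its y axis is the hinge line and points along the box's y.
- vent_eye (a point): Centre of the ring eye on the middle of the flap's free edge, 153 mm from the hinge line: steel ring standing edge-on to the flap, 32 mm clear inside, bar 7 mm thick; its hole runs along its own y axis, parallel to the hinge line, so the pin enters sideways. The point's -x points from the hinge to the eye. Shut, the eye sticks out level ahead of the box front, 173 mm above the table.
- hook_rod: Loose rod, 0.2 kg, 14 mm square aluminium tube, with a ribbed black rubber grip sleeve 22 x 22 mm, 110 mm long. Origin on the rod's axis at the middle of the sleeve (about the centre of mass). The rod runs along its x: tail end at x = -123 mm, tube end at +155 mm, then an 8 mm round bar to +185 mm, where it bends square to the side, along the rod's -y, as the pin. z is up as it lies in the cradle.
- hook_pin (a point): Middle of the useful length of the rod's side pin (8 mm round, ball end of 12 mm): 185 mm ahead of the rod's origin and 24 mm to its -y side; the pin runs from the rod's axis to 46 mm along the rod's -y. Axes as the rod's.
- rod_cradle: Fixed cradle: base 220 (x) x 70 (y) x 8 mm with two steel forks at x = +85 and -85 mm, open at the top, in which the rod lies along the cradle's x with its sleeve between the forks. Fork slots are 22 mm wide with flared tops, floor 70 mm and tips about 106 mm above the table. Origin at the centre of the underside.
- cradle_seat (a point): Where the rod's origin lies when the rod rests in the cradle: 77 mm above the cradle's origin. Axes as the cradle's.
- jar_a: Bystander: filled glass jar with a cap, 66 mm across, 91 mm high; origin at the centre of its underside. Leave alone.
- jar_b: Bystander: another such jar. Leave alone.
- spare_cap: Bystander: loose jar cap, 63 mm across, 14 mm high, lying on the table. Leave alone.
- counter_1: Bystander: round hand tally counter, 76 x 50 x 22 mm, lying on the table. Leave alone.

How it is judged:
On the way, in this order (a step that is already met when the one before it is completed fails the run):
1. the hook rod is lifted out of its cradle (height (world z) of hook_rod above 0.13 m), for 0.1 s.
2. the rod's pin is through the ring eye while the flap is still open (distance between hook_pin and vent_eye below 0.02 m and angle between the y axis of hook_pin and the y axis of vent_eye, either way round below 0.4 rad and value of joint vent_flap above 1.3 rad), for 0.05 s.
3. the flap has been swung down to 0.25 rad or less with the pin still in the eye (distance between hook_pin and vent_eye below 0.024 m and value of joint vent_flap below 0.25 rad), for 0.05 s.
At the end, for the whole second after the job is handed in: The flap is shut (hinge angle under 0.06 rad) and the hook rod rests, still, in both forks of its cradle: its origin within 35 mm of the seat in plan and 70 to 86 mm above the table, its length within 0.12 rad of the cradle's (value of joint vent_flap below 0.06 rad and horizontal distance between hook_rod and cradle_seat below 0.035 m and height (world z) of hook_rod between 0.07 and 0.086 m and angle between the x axis of hook_rod and the x axis of rod_cradle, either way round below 0.12 rad and linear speed of hook_rod below 0.02 m/s); the robot touches nothing.
It fails at once if the gripper or arm touches the hot box or its flap (contact force between any of the fingers, the arm and steam_box above 1 N).
It fails at once if the flap is slammed (closing faster than 3 rad/s) (velocity of joint vent_flap below -3 rad/s).
It fails at once if a jar, the cap or the counter is moved by more than 30 mm (distance of any of jar_a, jar_b, spare_cap, counter_1 from where it was at the start of the episode above 0.03 m).
It also fails if it takes over 61 s, if anything falls off the work surface, if the arm or the gripper's body presses on something with over 40 N, if the wrist force passes 120 N, or if a joint passes its speed limit or range.

## Robot

A 6-joint arm with a two-finger parallel gripper is mounted at the origin on a cart in front of the work surface, level with it; the furniture and walls round the work are solid. World frame = base frame: x ahead of the robot, y to its left, z up, the work surface at z = 0. Lengths are in m, angles in rad, forces in N, time in s.
With the tool pointing down it reaches from about 0.35 to 0.85 m from the base axis. Payload 8.1 kg.
Tool frame: the origin (TCP) lies at the very end of the fingers, on their centre line; the grasp point (between the pads) lies 19 mm behind it; z points along the fingers, x is the direction in which the jaws open and shut, and the axes are right-handed (so a half turn about z gives the same grasp; the last joint's range is limited). The gripper opens to 85 mm and grips with 20 to 120 N. Pads are 22 mm wide; open, the fingers measure 114 mm over their backs; the gripper's body (76 mm by 85 mm) begins 54 mm behind the grasp point. The pads swing forward as they close: fully open they stand 13 mm farther back than shut.
Start: joints at [1.073, 0.13, 1.488, -0, 1.523, -0.085], TCP at [0.241, 0.55, 0.231] pointing down, gripper open.
Joint ranges: [-2.96, 2.96], [-0.89, 2.26], [0.02, 2.5], [-1.34, 4.48], [0, 2.73], [-2.66, 2.66]. Speed limits (rad/s): [2.39, 2.39, 2.79, 3.14, 3.14, 3.14].

## Interface

Orientations are given as a rotation vector (axis times angle).
In Python, from plant import get_state, cams, finish_job gives the robot as it stands.
- The arm moves only by the shell command python3 -m handwheel 'ROWS' [FORCE]. ROWS is JSON, a list of rows, each a list of 3 entries, a list of its own where there are three numbers: the finger opening in mm, from 0 to 85.4, then the shift along the tool's x, y, z each as a share of 0.025 m, from -1 to 1, then the turn about the tool's z as a share of 5 degrees, from -1 to 1. A call has 1 to 8 rows; each row shifts and turns the commanded pose from where the row before left it, along the tool's axes as they then stand; what a row does not reach is not made up. A row lasts 1/10 s, in which the tool goes at most 50 mm and 8.59 degrees, less where a joint would pass 70% of its speed; a pose out of reach is approached as far as the arm can. A call with a number of a shift or a turn outside -1 to 1 is refused whole. A call with a gripper value outside its range is refused whole. The fingers move at their own pace and stop on an object; FORCE is the grip in N (left out, the last holds). Time passes only in rows, so rows that do not move let the fingers close. It gives the time, the measured TCP pose, the force and the opening at its end, in the units of the state.
- get_state(): the state, without advancing time (a new reading comes with each control period).
- cams.grab_frame(name): name is "scene" or "side" or "wrist"; returns a dict with "img" (420x560x3 uint8, blue, green, red), "fov_y" (degrees; the focal length in pixels is half the picture's height over the tangent of half this angle, whatever the lens; pixels are square), "cx", "cy" (the principal point, pixels), "R" (3x3) and "t" (3): a world point X has camera coordinates R X + t; the wrist camera has in their place "tool_from_camera" (4x4, takes a point from camera to tool coordinates, whose origin is the TCP and whose axes are the tool frame's). Camera axes: x right, y down, z forward; pixel columns grow to the right and rows downward; lengths in m; the calibration is good to about 2 mm. A picture is of the moment at which its call begins: read the wrist's pose just before it. There is no depth.
- finish_job(): hands the job in, once; it reports no verdict.
The state is a dict: "clock": time; "joint_pos": joint angles; "qd": joint speeds; "joint_torque": joint torques, N m; "position": TCP position; "tcp_rot": TCP orientation; "contact_force": force on the tool from outside, world axes, zero at the start; "wrist_torque": the same for the moment, N m; "finger_gap": finger opening in m.
Only numpy, scipy, OpenCV 4.12 (cv2) and the standard library are available. Lean on these libraries where they do the work, as an engineer would, in place of code of your own. Each camera call takes 0.05 s, during which the arm holds its last target. There are 200 camera calls.

## Working session

There is one attempt and no reset: what is moved stays moved. The work goes in short steps, Python scripts to look and compute and a shell command to move; the robot and the scene stay as the last step left them, time stands still between calls to the robot, and variables do not carry over. Pictures are saved under pics/ and viewed, about 8 in all and at most 12, crops included, and the job is handed in when it is done.

```bash
ls; mkdir -p pics
python3 - <<'E'
from plant import get_state,cams
import cv2,json,numpy as np
s=get_state();print(s)
for n in("scene","side"):
    f=cams.grab_frame(n);cv2.imwrite(f"pics/{n}0.png",f["img"])
    np.savez(f"pics/{n}0.npz",**f)
    print(n,f["fov_y"],f["cx"],f["cy"],f["R"],f["t"], -np.array(f["R"]).T@f["t"])
E
```

```text
pics
{'clock': 0.0, 'joint_pos': array([ 1.07260732e+00,  1.31173796e-01,  1.48927292e+00, -5.83713858e-06,
        1.52300632e+00, -8.53511070e-02]), 'qd': array([ 0.00176979, -0.00086452, -0.00016013, -0.00113325,  0.0015776 ,
       -0.00101995]), 'joint_torque': array([ 2.07220305e-04, -5.69396818e+01, -5.00554240e+01, -3.76850421e-04,
        1.50344730e-02, -3.11872998e-05]), 'position': array([0.24041711, 0.54912654, 0.23024038]), 'tcp_rot': array([ 2.62883775e+00,  1.71849929e+00, -2.56836427e-03]), 'contact_force': array([-0.47379011, -0.22883934,  0.64481396]), 'wrist_torque': array([-0.02716274,  0.0275271 ,  0.01223956]), 'finger_gap': 0.08537303233895012}
scene 46.872297949406736 290.31683560658666 209.1819688922914 [[ 0.378573   -0.92550421 -0.01115523]
 [-0.74658745 -0.29821993 -0.59470333]
 [ 0.54707373  0.23346698 -0.80386784]] [-0.11844575  0.49731107  1.17601003] [-0.22723762 -0.23587349  1.23978791]
side 46.527616542695675 274.25158793771607 208.79398439458942 [[-0.2763345  -0.96087576 -0.01889501]
 [-0.42425332  0.13960341 -0.89471784]
 [ 0.86235049 -0.23922514 -0.44623197]] [0.2230292  0.32311458 1.12456587] [-0.77105683  0.43821988  0.79512777]
```

View pics/scene0.png

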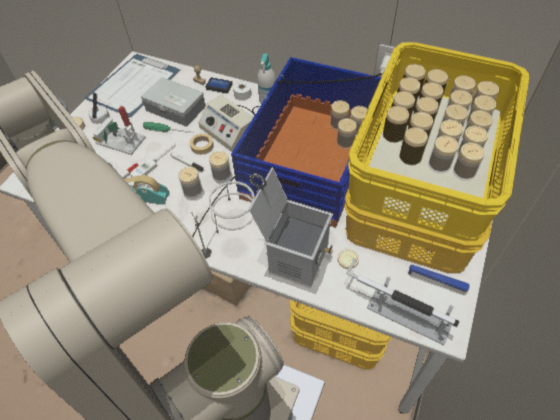

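View pics/side0.png

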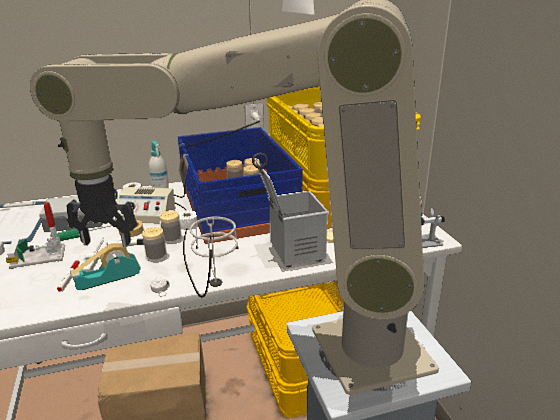

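The scene view shows the box at about (298,240), with its flap leaning left and the eye at about (258,182). The cradle and rod are at about (408,303), with the hook end at the left, about (350,288). Next I'll enlarge these areas.

Run:
```python
import cv2,numpy as np
a=cv2.imread("pics/scene0.png");b=cv2.imread("pics/side0.png")
c=cv2.resize(a[165:290,240:360],None,fx=3.3,fy=3.3,interpolation=cv2.INTER_CUBIC)  #396x412
d=cv2.resize(a[262:345,335:465],None,fx=6,fy=6,interpolation=cv2.INTER_CUBIC)
e=cv2.resize(b[140:275,245:345],None,fx=3,fy=3,interpolation=cv2.INTER_CUBIC)
w=np.zeros((420,700,3),np.uint8);w[:c.shape[0],:c.shape[1]]=c;w[:e.shape[0],398:398+e.shape[1]]=e
cv2.imwrite("pics/c1.png",w);cv2.imwrite("pics/c2.png",d)
```

```text
(no output)
```

View pics/c1.png

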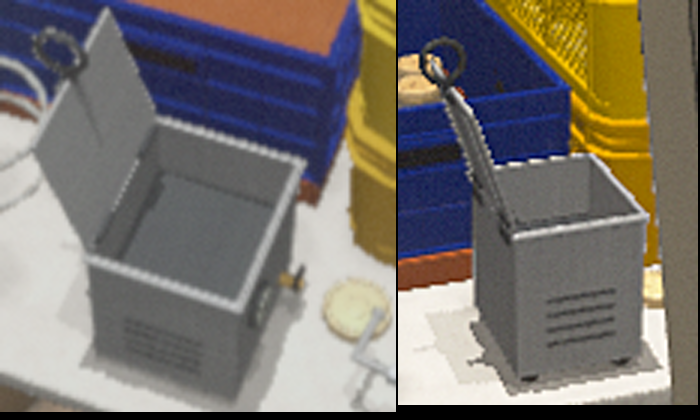

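View pics/c2.png

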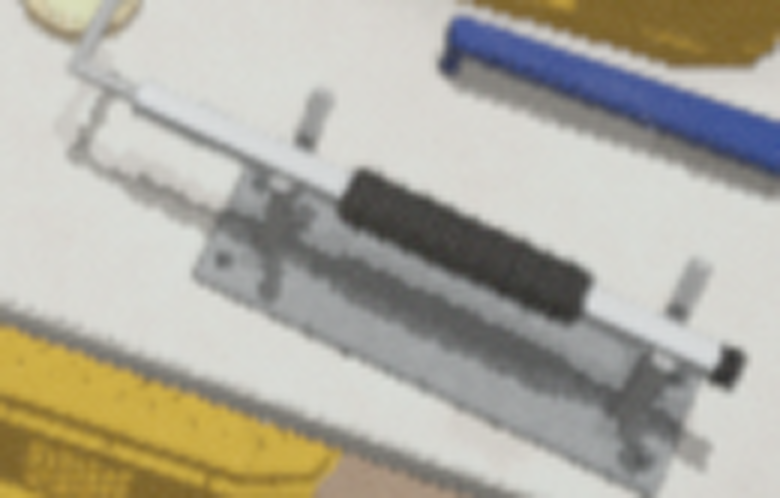

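```bash
cat > h.py <<'E'
import numpy as np,cv2
def ray(f,p):
    img=f["img"];F=img.shape[0]/2/np.tan(np.radians(float(f["fov_y"]))/2)
    R=np.array(f["R"]);d=R.T@np.array([(p[0]-f["cx"])/F,(p[1]-f["cy"])/F,1]);return -R.T@f["t"],d/np.linalg.norm(d)
def onz(f,p,z):
    o,d=ray(f,p);return o+d*(z-o[2])/d[2]
def tri(f,p,g,q):
    o,d=ray(f,p);a,e=ray(g,q);s=np.linalg.lstsq(np.c_[d,-e],a-o,rcond=None)[0]
    P,Q=o+d*s[0],a+e*s[1];return (P+Q)/2,np.linalg.norm(P-Q)
E
python3 - <<'E'
from h import *
np.set_printoptions(precision=4,suppress=True)
f=np.load("pics/scene0.npz");g=np.load("pics/side0.npz")
im=f["img"]
C=lambda u,v,s,x,y:((u+.5)/s-.5+x,(v+.5)/s-.5+y)
K=[onz(f,C(u,v,3.3,240,165),.17) for u,v in((95,256),(240,303),(303,160),(157,118))]
for k in K:print("corner",k)
print("sides",[np.linalg.norm(K[i]-K[i-3]) for i in range(4)],"ctr",np.mean(K,0))
for (u,v) in((478,198),(512,237),(645,217),(590,157)):print("side corner",onz(g,C(u-398,v,3,245,140),.17))
m=(im.max(2)<75).astype(np.uint8);m[:285]=0;m[320:]=0;m[:,:388]=0;m[:,436:]=0
n,l,st,ce=cv2.connectedComponentsWithStats(m);i=1+np.argmax(st[1:,4]);print(st[i],ce[i])
ys,xs=np.where(l==i);r=cv2.minAreaRect(np.c_[xs,ys].astype(np.float32));print(r,"sleeve",onz(f,r[0],.077),onz(f,ce[i],.077))
L=[onz(f,C(u,v,6,335,262),.077) for u,v in((75,68),(350,193),(585,290),(730,367))];print(np.array(L))
v=L[0]-L[3];print("rod len",np.linalg.norm(v),"yaw deg",np.degrees(np.arctan2(v[1],v[0])),np.linalg.norm(L[1]-L[2]))
e,d=tri(f,C(60,50,3.3,240,165),g,C(443-398,63,3,245,140));print("eye",e,d)
E
```

```text
corner [0.38   0.0873 0.17  ]
corner [ 0.3824 -0.0347  0.17  ]
corner [ 0.53   -0.0345  0.17  ]
corner [0.5257 0.0943 0.17  ]
sides [np.float64(0.12195592484747836), np.float64(0.1476689661912213), np.float64(0.12888760889214507), np.float64(0.14589413577581775)] ctr [0.4545 0.0281 0.17  ]
side corner [0.4592 0.1055 0.17  ]
side corner [0.3712 0.0979 0.17  ]
side corner [ 0.3711 -0.0326  0.17  ]
side corner [ 0.515  -0.0293  0.17  ]
[392 291  40  24 323] [412.1641 303.1238]
((412.0207824707031, 302.822265625), (42.04724884033203, 8.375494956970215), 25.114835739135742) sleeve [ 0.4009 -0.3074  0.077 ] [ 0.4002 -0.3079  0.077 ]
[[ 0.4219 -0.123   0.077 ]
 [ 0.4077 -0.2545  0.077 ]
 [ 0.4006 -0.36    0.077 ]
 [ 0.3887 -0.4243  0.077 ]]
rod len 0.30313246865156995 yaw deg 83.71078792332736 0.1057272423321269
eye [0.4528 0.1392 0.3173] 0.0044989344040396945
```

The measurements are consistent:

| Item | Measured | Check |
|---|---|---|
| Box top sides | about 125 x 147 mm | given 130 x 150 mm |
| Eye to hinge | 0.152 m | given 153 mm |
| Flap angle | about 1.89 rad | given 1.75 to 2.0 |
| Rod length | 303 mm | given 308 mm |
| Rod yaw | about 84° | box x yaw is about 91° |

I'll lift and turn first, then cross over to the cradle.

```bash
python3 -m handwheel '[[85,[0,0,-1],1],[85,[0,0,-1],1],[85,[0,0,-1],1],[85,[0,0,-1],1],[85,[0,0,-1],1],[85,[0,0,-1],1],[85,[0,0,-1],1],[85,[0,0,-1],1]]' 40; python3 -m handwheel '[[85,[0,0,0],1],[85,[0,0,0],1],[85,[0,0,0],1],[85,[0,0,0],1],[85,[0,0,0],1],[85,[0,0,0],1],[85,[0,0,0],0.5]]'
```

```text
clock: 0.9
position: [0.2406, 0.5494, 0.4318]
tcp_rot: [3.06, 0.71, -0.001]
contact_force: [0.6, 0.4, -0.1]
finger_gap: 0.0851
clock: 1.6
position: [0.2406, 0.5495, 0.4307]
tcp_rot: [3.136, -0.174, -0.001]
contact_force: [-0.1, 0.5, 0.7]
finger_gap: 0.0848
```

```bash
python3 -m handwheel '[[85,[0.6,1,0],0],[85,[0.6,1,0],0],[85,[0.6,1,0],0],[85,[0.6,1,0],0],[85,[0.6,1,0],0],[85,[0.6,1,0],0],[85,[0.6,1,0],0],[85,[0.6,1,0],0]]';python3 -m handwheel '[[85,[0.6,1,0],0],[85,[0.6,1,0],0],[85,[0.6,1,0],0],[85,[0.6,1,0],0],[85,[0.6,1,0],0],[85,[0.6,1,0],0],[85,[0.6,1,0],0],[85,[0.6,1,0],0]]'; python3 -m handwheel '[[85,[0.3,1,0],0],[85,[0.3,1,0],0],[85,[0,1,0],0],[85,[0,1,0],0],[85,[0,1,0],0],[85,[0,1,0],0],[85,[0,1,0],0],[85,[0,1,0],0]]'
```

```text
clock: 2.4
position: [0.3388, 0.3367, 0.4308]
tcp_rot: [3.137, -0.168, -0.001]
contact_force: [0.7, 0.4, 0.5]
finger_gap: 0.0846
clock: 3.2
position: [0.4367, 0.125, 0.4309]
tcp_rot: [3.137, -0.169, -0.001]
contact_force: [1.0, 1.1, 0.5]
finger_gap: 0.085
clock: 4.0
position: [0.4296, -0.0752, 0.4309]
tcp_rot: [-3.137, 0.169, 0.001]
contact_force: [0.3, 0.5, -0.2]
finger_gap: 0.0849
```

```bash
python3 -m handwheel '[[85,[0,1,0],0],[85,[0,1,0],0],[85,[0,1,0],0],[85,[0,1,0.5],0],[85,[0,1,1],0],[85,[0,1,1],0],[85,[0,1,1],0],[85,[0,1,1],0]]'; python3 -m handwheel '[[85,[0,0.6,1],0],[85,[0,0,1],0],[85,[0,0,0],0],[85,[0,0,0],0]]'
python3 - <<'E'
from plant import *
import cv2,numpy as np
s=get_state();f=cams.grab_frame("wrist");cv2.imwrite("pics/w1.png",f["img"]);np.savez("pics/w1.npz",**f,pos=s["position"],rot=s["tcp_rot"]);print(s["position"],f["tool_from_camera"])
E
```

```text
clock: 4.8
position: [0.408, -0.2739, 0.3174]
tcp_rot: [-3.137, 0.169, 0.001]
contact_force: [0.9, 0.6, -0.4]
finger_gap: 0.0851
clock: 5.2
position: [0.4066, -0.2877, 0.2688]
tcp_rot: [-3.136, 0.169, 0.002]
contact_force: [0.1, 0.1, 0.8]
finger_gap: 0.0852
[ 0.40661506 -0.2876811   0.26879566] [[ 9.99999867e-01 -4.86375926e-04 -1.73085961e-04  3.69022502e-04]
 [ 5.15459757e-04  9.59282433e-01  2.82448133e-01 -7.07326074e-02]
 [ 2.86623501e-05 -2.82448184e-01  9.59282556e-01 -1.42473121e-01]
 [ 0.00000000e+00  0.00000000e+00  0.00000000e+00  1.00000000e+00]]
```

View pics/w1.png

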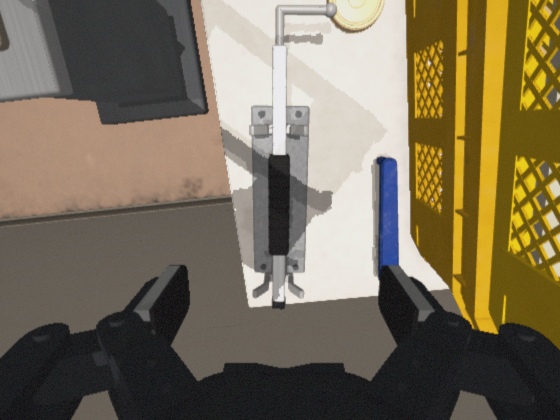

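The wrist view shows the rod running straight up the picture at column 279, with the sleeve in rows 155–254 and the pin pointing right at (331,9). The jaws straddle that column.

```bash
cat >> h.py <<'E'
from scipy.spatial.transform import Rotation as Ro
def wrist(f):
    T=np.array(f["tool_from_camera"]);W=np.eye(4);W[:3,:3]=Ro.from_rotvec(f["rot"]).as_matrix();W[:3,3]=f["pos"]
    M=np.linalg.inv(W@T);return dict(img=f["img"],fov_y=f["fov_y"],cx=f["cx"],cy=f["cy"],R=M[:3,:3],t=M[:3,3])
E
python3 - <<'E'
from h import *
np.set_printoptions(precision=4,suppress=True)
n=np.load("pics/w1.npz");f=wrist(n)
for nm,p,z in(("sl front",(279.5,155),.088),("sl rear",(279,254.5),.088),("ctr",(279,204),.088),("bend",(280,10),.077),("tip",(331,9),.077),("tail",(278.5,304),.084)):
    P=onz(f,p,z);print(nm,P,Ro.from_rotvec(n["rot"]).inv().apply(P-n["pos"]))
E
```

```text
sl front [ 0.4064 -0.2537  0.088 ] [-0.0037 -0.0336  0.1808]
sl rear [ 0.3939 -0.36    0.088 ] [-0.0047  0.0734  0.1807]
ctr [ 0.4002 -0.3036  0.088 ] [-0.0044  0.0167  0.1808]
bend [ 0.4211 -0.1248  0.077 ] [-0.0029 -0.1633  0.1919]
tip [ 0.4673 -0.129   0.077 ] [ 0.0436 -0.1641  0.1919]
tail [ 0.3862 -0.4232  0.084 ] [-0.0056  0.137   0.1847]
```

```bash
python3 -m handwheel '[[85,[-0.17,0,1],0],[85,[0,0,1],0],[85,[0,0,1],0],[85,[0,0,1],0],[85,[0,0,1],0],[85,[0,0,1],0],[85,[0,0,1],0],[85,[0,0,0.8],0]]' 100; python3 -m handwheel '[[85,[0,0,0.6],0],[85,[0,0,0],0],[10,[0,0,0],0],[10,[0,0,0],0],[10,[0,0,0],0],[10,[0,0,0],0],[10,[0,0,0],0],[10,[0,0,0],0]]';  python3 -m handwheel '[[10,[0,0,0],0],[10,[0,0,0],0],[10,[0,0,0],0]]'
```

```text
clock: 6.05
position: [0.4038, -0.288, 0.0746]
tcp_rot: [3.136, -0.167, 0.003]
contact_force: [-0.3, -0.7, -0.6]
finger_gap: 0.0848
clock: 6.85
position: [0.4032, -0.2881, 0.0599]
tcp_rot: [3.136, -0.169, 0.002]
contact_force: [-0.6, 1.8, 5.8]
finger_gap: 0.0205
clock: 7.15
position: [0.4032, -0.2881, 0.0599]
tcp_rot: [3.136, -0.169, 0.002]
contact_force: [-0.6, 0.8, 6.3]
finger_gap: 0.0208
```

```bash
python3 -m handwheel '[[10,[0,0,-0.3],0],[10,[0,0,-0.5],0],[10,[0,0,-0.7],0],[10,[0,0,-1],0],[10,[0,0,-1],0],[10,[0,0,-1],0],[10,[0,0,-1],0],[10,[0,0,-1],0]]'; python3 -m handwheel '[[10,[0,0,-1],0],[10,[0,0,-1],0],[10,[0,0,-1],0],[10,[0,0,-0.5],0],[10,[0,0,0],-1],[10,[0,0,0],-0.5],[10,[0,0,0],0],[10,[0,0,0],0]]'
python3 - <<'E'
from plant import *
import cv2,numpy as np
s=get_state();f=cams.grab_frame("wrist");cv2.imwrite("pics/w2.png",f["img"]);np.savez("pics/w2.npz",**f,pos=s["position"],rot=s["tcp_rot"]);print(s["position"],s["tcp_rot"],s["finger_gap"])
f=cams.grab_frame("scene");np.savez("pics/scene2.npz",**f)
g=cams.grab_frame("side");np.savez("pics/side2.npz",**g)
a=f["img"][130:340,220:480];b=cv2.resize(cams.grab_frame("wrist")["img"],(280,210))
cv2.imwrite("pics/m2.png",np.hstack([cv2.resize(a,None,fx=1.9,fy=1.9,interpolation=2),cv2.resize(b,(300,399))]))
E
```

```text
clock: 7.95
position: [0.4025, -0.2874, 0.2232]
tcp_rot: [3.137, -0.169, 0.001]
contact_force: [0.9, -0.0, -2.6]
finger_gap: 0.0204
clock: 8.75
position: [0.4025, -0.2874, 0.3085]
tcp_rot: [-3.141, -0.035, 0.001]
contact_force: [0.3, -0.4, -1.7]
finger_gap: 0.0204
[ 0.40245951 -0.28737996  0.30852558] [-3.14097334e+00 -3.47151789e-02  7.73357735e-04] 0.020399060975684107
```

View pics/m2.png

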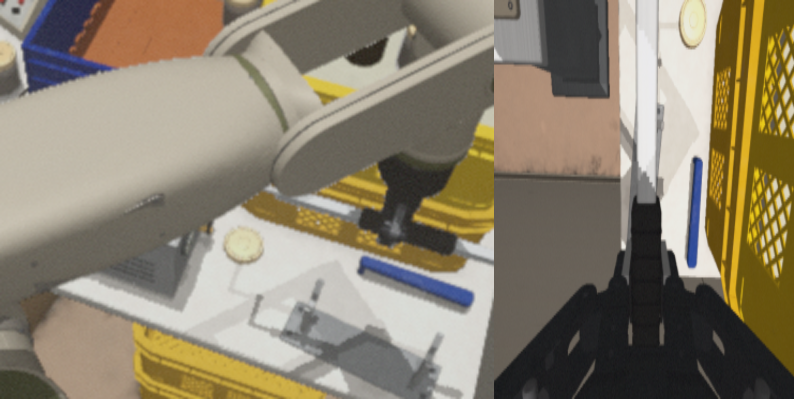

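The rod is held level and hasn't slipped. Next I'll move the pin to just short of the eye on its near side.

```bash
python3 -m handwheel '[[10,[-0.4,-1,0],0],[10,[-0.4,-1,0],0],[10,[-0.4,-1,0],0],[10,[-0.4,-1,0],0],[10,[0,-1,0],0],[10,[0,-1,0],0],[10,[0,-1,0],0],[10,[0,-1,0],0]]'; python3 -m handwheel '[[10,[0,-1,0],0],[10,[0,-1,0],0],[10,[0,-0.5,0],0],[10,[0,0,0],0],[10,[0,0,0],0]]'
python3 - <<'E'
from plant import *
import cv2,numpy as np
s=get_state();print(s["position"],s["tcp_rot"],s["contact_force"])
fs=[]
for n in("scene","side","wrist"):
    f=cams.grab_frame(n);np.savez(f"pics/{n}3.npz",**f,pos=s["position"],rot=s["tcp_rot"]);fs.append(f["img"])
h=lambda im,x,y:cv2.resize(im[y:y+110,x:x+130],None,fx=3,fy=3,interpolation=cv2.INTER_CUBIC)
cv2.imwrite("pics/m3.png",np.vstack([np.hstack([h(fs[0],215,140),h(fs[1],200,110)]),np.hstack([cv2.resize(fs[2],(347,260)),np.zeros((260,433,3),np.uint8)])]))
E
```

```text
clock: 9.75
position: [0.3578, -0.0876, 0.3089]
tcp_rot: [3.141, 0.036, 0.001]
contact_force: [1.0, 0.6, -2.1]
finger_gap: 0.0206
clock: 10.25
position: [0.3565, -0.0262, 0.3089]
tcp_rot: [3.141, 0.038, 0.0]
contact_force: [0.6, 0.6, -3.2]
finger_gap: 0.0202
[ 0.35650827 -0.02619566  0.30886128] [3.14094835e+00 3.81590072e-02 3.22415046e-04] [ 0.62906272  0.61780274 -3.16417772]
```

View pics/m3.png

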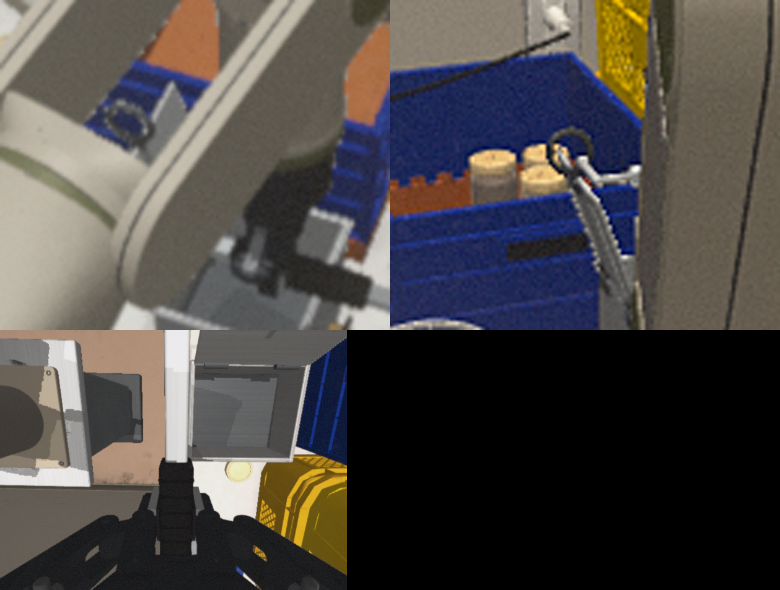

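```bash
cat >> h.py <<'E'
def proj(f,P):
    F=f["img"].shape[0]/2/np.tan(np.radians(float(f["fov_y"]))/2);c=np.array(f["R"])@P+f["t"];return np.array([f["cx"],f["cy"]])+F*c[:2]/c[2]
E
python3 - <<'E'
from h import *
np.set_printoptions(precision=4,suppress=True)
f=np.load("pics/scene0.npz");g=np.load("pics/side0.npz");g3=np.load("pics/side3.npz");f3=np.load("pics/scene3.npz")
T=g3["pos"];Rt=Ro.from_rotvec(g3["rot"])
for n,v in(("bend",(-.0005,-.1645,-.019)),("tip",(.0455,-.1645,-.019))):
    P=T+Rt.apply(v);print(n,P,proj(g3,P))
ims=[]
for im,(x,y) in((f["img"],(244,168)),(g["img"],(246,146)),(g3["img"],(246,146)),(g3["img"],(254,150))):
    ims.append(cv2.resize(im[y:y+30,x:x+30],(390,290),interpolation=cv2.INTER_CUBIC) if 0 else cv2.resize(im[y:y+30,x:x+30],(300,300),interpolation=cv2.INTER_NEAREST))
cv2.imwrite("pics/m4.png",np.vstack([np.hstack(ims[:2]),np.hstack(ims[2:])]))
for v in((260,161),(260.7,159.3),(259.5,160)):print(tri(f,(258.0,180),g,v))
for yy in(.13,.139,.148):print(proj(g,np.array([.4528,yy,.3173])),proj(f,np.array([.4528,yy,.3173])))
E
```

```text
bend [0.352  0.1383 0.3278] [269.0575 169.5973]
tip [0.398  0.1394 0.3278] [263.9904 163.4537]
(array([0.4527, 0.1386, 0.3165]), np.float64(0.005146730697124825))
(array([0.449 , 0.1368, 0.3221]), np.float64(0.003903483831138507))
(array([0.4521, 0.1389, 0.3187]), np.float64(0.002417321378300601))
[262.2418 159.7664] [261.6776 181.622 ]
[259.0705 160.1456] [258.3681 180.5877]
[255.8891 160.526 ] [255.0702 179.557 ]
```

View pics/m4.png

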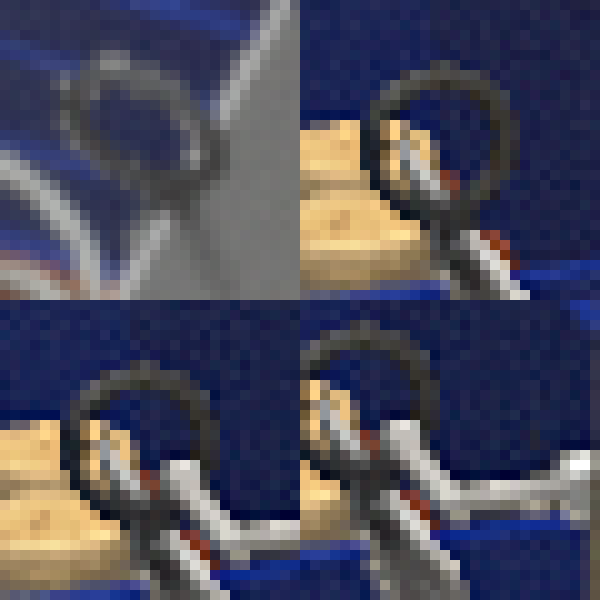

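The ring centre is at (259.3,159.7) in the side view. The pin's ball at (263.8,163.0) is within 0.5 px of my prediction. I'll lower 8 mm, then insert the pin 75 mm along +x.

```bash
python3 -m handwheel '[[10,[0,0,0.34],0],[10,[0,0,0],0],[10,[0.5,0,0],0],[10,[0.5,0,0],0],[10,[0.5,0,0],0],[10,[0.5,0,0],0],[10,[0.5,0,0],0],[10,[0.5,0,0],0]]' 120; python3 -m handwheel '[[10,[0,0,0],0],[10,[0,0,0],0]]'
python3 - <<'E'
from plant import *
from h import *
np.set_printoptions(precision=4,suppress=True)
s=get_state();g=cams.grab_frame("side");g.update(pos=s["position"],rot=s["tcp_rot"])
print("pin",s["position"]+Ro.from_rotvec(s["tcp_rot"]).apply([.0235,-.1645,-.019]),s["contact_force"],s["wrist_torque"])
print(tri(np.load("pics/scene0.npz"),(257.7,180.2),np.load("pics/side0.npz"),(259.3,159.7)))
cv2.imwrite("pics/m5.png",cv2.resize(g["img"][140:190,236:286],(500,500),interpolation=0))
E
```

```text
clock: 11.2
position: [0.4318, -0.0245, 0.2998]
tcp_rot: [-3.141, -0.036, 0.001]
contact_force: [-0.0, -0.8, -1.6]
finger_gap: 0.0199
clock: 11.4
position: [0.4311, -0.0244, 0.2998]
tcp_rot: [-3.141, -0.037, 0.002]
contact_force: [0.6, 0.1, -0.8]
finger_gap: 0.0198
pin [0.4508 0.1406 0.3188] [ 0.5751  0.1312 -0.7899] [ 0.0517  0.047  -0.0024]
(array([0.4509, 0.1394, 0.3198]), np.float64(0.0014435794658651084))
```

View pics/m5.png

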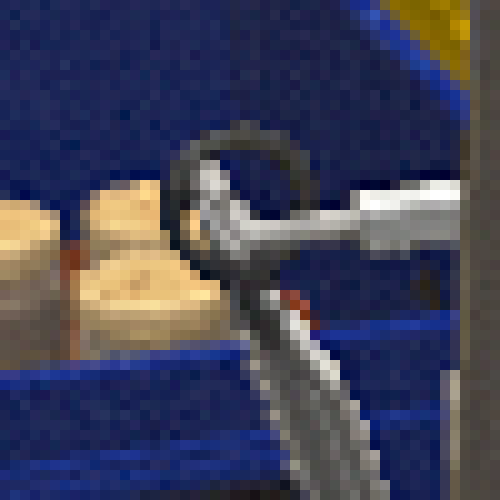

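The pin is through the ring with almost no force on it. I'll work out the arc rows in tool axes, where tool +y is towards the box front.

Run:
```python
import numpy as np
a=np.linspace(1.88,-0.09,25);u=.153*np.cos(a);z=.153*np.sin(a)
u[0],z[0]=-.0466,.1458
for i in range(24):print(f"[10,[0,{(u[i+1]-u[i])/.025:.2f},{-(z[i+1]-z[i])/.025:.2f}],0]",end=",\n"if i%8==7 else ",")
```

```text
[10,[0,0.49,-0.13],0],[10,[0,0.49,-0.09],0],[10,[0,0.50,-0.05],0],[10,[0,0.50,-0.01],0],[10,[0,0.50,0.03],0],[10,[0,0.50,0.07],0],[10,[0,0.49,0.11],0],[10,[0,0.48,0.15],0],
[10,[0,0.46,0.19],0],[10,[0,0.45,0.23],0],[10,[0,0.43,0.26],0],[10,[0,0.40,0.30],0],[10,[0,0.38,0.33],0],[10,[0,0.35,0.36],0],[10,[0,0.32,0.39],0],[10,[0,0.29,0.41],0],
[10,[0,0.25,0.43],0],[10,[0,0.22,0.45],0],[10,[0,0.18,0.47],0],[10,[0,0.14,0.48],0],[10,[0,0.10,0.49],0],[10,[0,0.06,0.50],0],[10,[0,0.02,0.50],0],[10,[0,-0.02,0.50],0],
```

```bash
python3 -m handwheel '[[10,[0,0.49,-0.13],0],[10,[0,0.49,-0.09],0],[10,[0,0.5,-0.05],0],[10,[0,0.5,-0.01],0],[10,[0,0.5,0.03],0],[10,[0,0.5,0.07],0],[10,[0,0.49,0.11],0],[10,[0,0.48,0.15],0]]'
python3 - <<'E'
from plant import *
from h import *
s=get_state();fs=[]
print("pin",s["position"]+Ro.from_rotvec(s["tcp_rot"]).apply([.0235,-.1645,-.019]),s["contact_force"],s["wrist_torque"])
for n in("scene","side"):
    f=cams.grab_frame(n);np.savez(f"pics/{n}6.npz",**f);fs.append(f["img"])
cv2.imwrite("pics/m6.png",np.hstack([cv2.resize(fs[0][150:290,230:360],(390,420)),cv2.resize(fs[1][130:270,240:370],(390,420))]))
E
```

```text
clock: 12.25
position: [0.4338, -0.1242, 0.298]
tcp_rot: [3.141, 0.037, 0.0]
contact_force: [-0.8, -0.2, -2.4]
finger_gap: 0.0199
pin [0.45348371 0.04082561 0.31701512] [-0.8133043  -0.23749036 -2.4010218 ] [0.21458632 0.08025952 0.08183984]
```

View pics/m6.png

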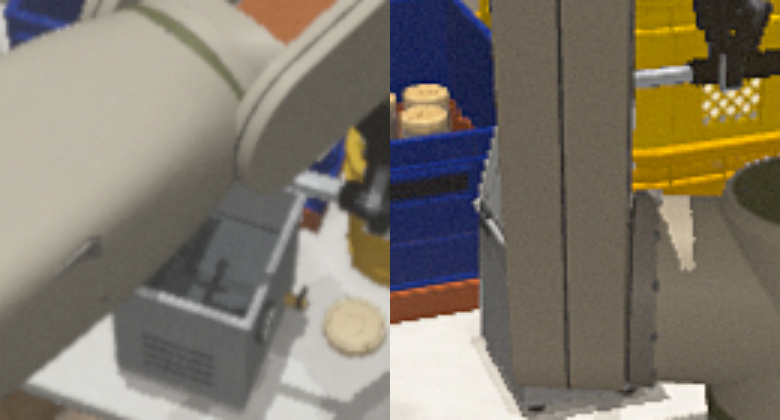

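The arm hides most of the flap, but the old leaning-back silhouette is gone and the shadow of the ring and rod falls inside the box. The flap is following, so I'll continue the arc.

```bash
python3 -m handwheel '[[10,[0,0.46,0.19],0],[10,[0,0.45,0.23],0],[10,[0,0.43,0.26],0],[10,[0,0.4,0.3],0],[10,[0,0.38,0.33],0],[10,[0,0.35,0.36],0],[10,[0,0.32,0.39],0],[10,[0,0.29,0.41],0]]'
python3 - <<'E'
from plant import *
from h import *
s=get_state()
print("pin",s["position"]+Ro.from_rotvec(s["tcp_rot"]).apply([.0235,-.1645,-.019]),s["contact_force"],s["wrist_torque"])
fs=[cams.grab_frame(n)["img"] for n in("wrist","scene","side")]
cv2.imwrite("pics/m7.png",np.hstack([cv2.resize(fs[0],(400,300))]+[cv2.resize(fs[1][150:290,230:360],(280,300))]))
np.save("pics/s7.npy",fs[2])
E
```

```text
clock: 13.15
position: [0.4355, -0.2007, 0.2356]
tcp_rot: [-3.141, -0.037, 0.0]
contact_force: [0.5, 0.9, -1.4]
finger_gap: 0.0201
pin [ 0.4551992  -0.0356812   0.25458469] [ 0.52341642  0.85189253 -1.407065  ] [ 0.20567591  0.02428692 -0.0154357 ]
```

View pics/m7.png

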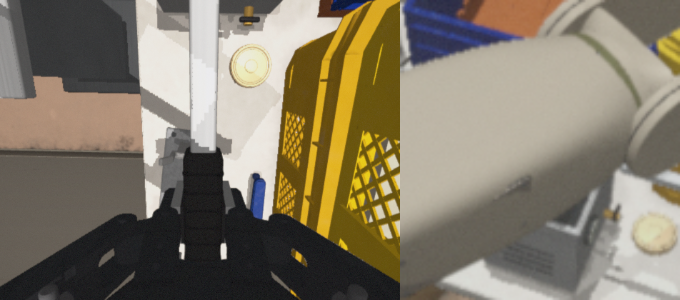

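```bash
python3 -m handwheel '[[10,[0,0.25,0.43],0],[10,[0,0.22,0.45],0],[10,[0,0.18,0.47],0],[10,[0,0.14,0.48],0],[10,[0,0.1,0.49],0],[10,[0,0.06,0.5],0],[10,[0,0.02,0.5],0],[10,[0,-0.02,0.5],0]]' ; python3 -m handwheel '[[10,[0,0,0.05],0],[10,[0,0,0],0]]'
python3 - <<'E'
from plant import *
from h import *
s=get_state()
print("pin",s["position"]+Ro.from_rotvec(s["tcp_rot"]).apply([.0235,-.1645,-.019]),s["contact_force"],s["wrist_torque"])
E
```

```text
clock: 14.1
position: [0.4361, -0.2239, 0.14]
tcp_rot: [3.141, 0.037, 0.0]
contact_force: [-1.4, -4.3, 6.9]
finger_gap: 0.0202
clock: 14.3
position: [0.4359, -0.2235, 0.1395]
tcp_rot: [-3.141, -0.037, 0.001]
contact_force: [0.0, -1.5, -0.6]
finger_gap: 0.0199
pin [ 0.45550488 -0.05847762  0.15856303] [ 0.02539051 -1.50784316 -0.57464844] [0.10659355 0.07521375 0.10232369]
```

```bash
python3 -m handwheel '[[10,[0,0,0.1],0],[10,[0,0,0.1],0],[10,[0,0,0],0]]';python3 -m handwheel '[[10,[0,0,0.1],0],[10,[0,0,0],0]]'
```

```text
clock: 14.6
position: [0.4367, -0.2239, 0.1356]
tcp_rot: [3.141, 0.037, 0.002]
contact_force: [-1.0, -0.4, 5.7]
finger_gap: 0.0201
clock: 14.8
position: [0.4367, -0.2239, 0.1328]
tcp_rot: [3.141, 0.036, 0.002]
contact_force: [0.6, 0.3, 3.1]
finger_gap: 0.0202
```

Held force at the eye is about 5 N, which is above the 2.5 N hinge friction, so the flap appears to be on its stop. I'll centre the pin in the ring and withdraw sideways.

```bash
python3 -m handwheel '[[10,[0,0,0],0],[10,[0,0,-0.3],0],[10,[0,0,-0.35],0],[10,[0,0,0],0],[10,[0,0,0],0]]'; python3 -m handwheel '[[10,[-0.5,0,0],0],[10,[-0.5,0,0],0],[10,[0,0,0],0]]'; python3 -m handwheel '[[10,[-0.5,0,0],0],[10,[-0.5,0,0],0],[10,[-0.5,0,0],0],[10,[-0.5,0,0],0],[10,[0,0,0],0]]'
```

```text
clock: 15.3
position: [0.4363, -0.2239, 0.1489]
tcp_rot: [3.141, 0.037, 0.001]
contact_force: [-0.2, 0.7, -2.1]
finger_gap: 0.0203
clock: 15.6
position: [0.4099, -0.2241, 0.1479]
tcp_rot: [-3.141, -0.036, 0.002]
contact_force: [0.4, 0.6, -2.3]
finger_gap: 0.0204
clock: 16.1
position: [0.3605, -0.2255, 0.1483]
tcp_rot: [-3.141, -0.036, 0.001]
contact_force: [0.4, -0.1, -1.8]
finger_gap: 0.0201
```

```bash
python3 -m handwheel '[[10,[0,0,-1],0],[10,[0,0,-1],0],[10,[0,0,-1],0],[10,[0,0,-1],0],[10,[0,0,-1],0],[10,[0,0,-1],0],[10,[0,-1,-0.5],0],[10,[0,-1,0],0]]'; python3 -m handwheel '[[10,[0,-1,0],0],[10,[0,-1,0],0],[10,[0,-1,0],0],[10,[0,-1,0],0],[10,[0,-1,0],0],[10,[0,-1,0],0],[10,[0,0,0],0],[10,[0,0,0],0]]'
python3 - <<'E'
from plant import *
from h import *
s=get_state();fs=[]
for n in("wrist","side","scene"):
    f=cams.grab_frame(n);np.savez(f"pics/{n}8.npz",**f,pos=s["position"],rot=s["tcp_rot"]);fs.append(f["img"])
print(s["position"])
w=np.hstack([fs[0][:300,250:560],cv2.resize(fs[1][130:230,240:390],(450,300),interpolation=0)])
cv2.imwrite("pics/m8.png",w)
E
```

```text
clock: 16.9
position: [0.3615, -0.1758, 0.3136]
tcp_rot: [3.139, 0.035, 0.006]
contact_force: [0.5, -0.1, -2.3]
finger_gap: 0.0198
clock: 17.7
position: [0.357, -0.0252, 0.3112]
tcp_rot: [3.141, 0.04, 0.001]
contact_force: [-0.6, -0.0, -1.8]
finger_gap: 0.0201
[ 0.35696617 -0.02519861  0.31118946]
```

View pics/m8.png

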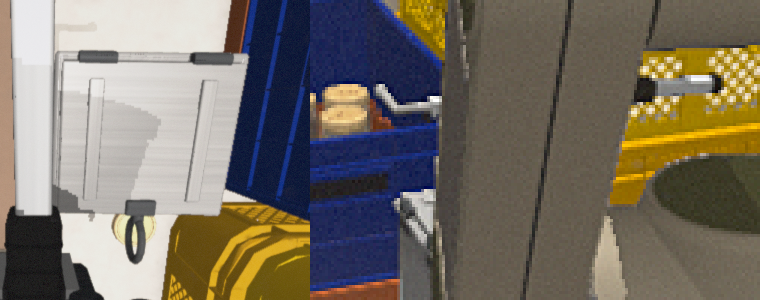

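The wrist view shows the flap lying over the box top, with hinges at the back and the ring eye sticking out in front at crop (136,238), full-image (386,238). In the side view the rod's bend is at crop (387,107) and its tail at (715,82). I'll check both numerically.

Run:
```python
from h import *
np.set_printoptions(precision=4,suppress=True)
n=np.load("pics/wrist8.npz");f=wrist(n);g=np.load("pics/side8.npz")
e=onz(f,(386,238),.173);print("eye@.173",e)
for u,v in((302,212),(472,214),(486-250+250,55),(309,53)):print("flap corner",onz(f,(u,v),.176))
# same ray intersected with eye circle: eye seen at angle th for hinge y .094
for th in(0,.06,.15,.25):
    P=np.array([e[0],.094-.153*np.cos(th),.173+.153*np.sin(th)]);print(th,proj(f,P))
T=g["pos"];Rt=Ro.from_rotvec(g["rot"])
for p in(0,.03,.06,.1):
  b=lambda x,dy=0:T+Rt.apply([-.0005+dy,-.02*0+.0205-0.0205+ -(x-.0205)*np.cos(p),-.019-(x-.0205)*np.sin(p)])
  print(p,"bend",proj(g,b(.185)),"ball",proj(g,b(.185,.046)),"tail",proj(g,b(-.123)))
```

```text
eye@.173 [ 0.4531 -0.0607  0.173 ]
flap corner [ 0.374  -0.0366  0.176 ]
flap corner [ 0.5266 -0.0347  0.176 ]
flap corner [0.5129 0.0952 0.176 ]
flap corner [0.3741 0.0932 0.176 ]
0 [386.2144 236.2478]
0.06 [389.3609 239.6068]
0.15 [394.5773 243.8993]
0.25 [401.1362 247.4392]
0 bend [268.6351 168.7527] ball [263.5572 162.6287] tail [376.9905 154.1127]
0.03 bend [268.616  166.9471] ball [263.5301 160.8681] tail [376.8508 155.6086]
0.06 bend [268.6525 165.1295] ball [263.557  159.0961] tail [376.669  157.1048]
0.1 bend [268.7881 162.6902] ball [263.6773 156.7187] tail [376.3619 159.0979]
```

The flap reads shut: the eye is at y = -0.061, against -0.059 expected at angle 0. The rod is pitched about 0.055 rad nose-up in the grip, which the forks will settle. Now back to the cradle.

```bash
python3 -m handwheel '[[10,[0,1,0],0],[10,[0,1,0],0],[10,[0,1,0],0],[10,[0,1,0],0],[10,[0.2,1,0],0],[10,[0.2,1,0],0],[10,[0.2,1,0],0],[10,[0.2,1,0],0]]'; python3 -m handwheel '[[10,[0.4,1,0],0],[10,[0.4,1,0],0],[10,[0,0.56,0],0],[10,[0,0,0],0.75],[10,[0,0,0],0.75],[10,[0,0,0],0],[10,[0,0,0],0]]'
```

```text
clock: 18.65
position: [0.3809, -0.2271, 0.3109]
tcp_rot: [3.141, 0.034, -0.0]
contact_force: [0.2, 0.6, -1.3]
finger_gap: 0.02
clock: 19.35
position: [0.4023, -0.2887, 0.311]
tcp_rot: [-3.137, 0.167, 0.0]
contact_force: [-0.6, 0.7, -1.7]
finger_gap: 0.0203
```

```bash
python3 -m handwheel '[[10,[0.04,0,1],0],[10,[0,0,1],0],[10,[0,0,1],0],[10,[0,0,1],0],[10,[0,0,1],0],[10,[0,0,1],0],[10,[0,0,1],0],[10,[0,0,0.4],0]]'; python3 -m handwheel '[[10,[0,0,0.4],0],[10,[0,0,0.4],0],[10,[0,0,0.4],0],[10,[0,0,0.4],0],[10,[0,0,0.2],0],[10,[0,0,0],0]]'
```

```text
clock: 20.15
position: [0.4022, -0.2874, 0.1234]
tcp_rot: [-3.135, 0.166, 0.005]
contact_force: [-1.0, 0.7, -1.9]
finger_gap: 0.0202
clock: 20.75
position: [0.4032, -0.2883, 0.0801]
tcp_rot: [-3.136, 0.168, 0.002]
contact_force: [-0.4, 0.2, -2.0]
finger_gap: 0.02
```

```bash
python3 -m handwheel '[[10,[0,0,0.2],0],[10,[0,0,0.2],0],[10,[0,0,0],0]]'; python3 -m handwheel '[[10,[0,0,0.1],0],[10,[0,0,0.1],0],[10,[0,0,0],0]]'
```

```text
clock: 21.05
position: [0.4034, -0.2884, 0.0703]
tcp_rot: [-3.136, 0.169, 0.001]
contact_force: [0.4, -0.0, -1.9]
finger_gap: 0.0201
clock: 21.35
position: [0.4038, -0.2888, 0.066]
tcp_rot: [3.137, -0.168, 0.0]
contact_force: [0.0, 0.1, -0.4]
finger_gap: 0.0197
```

```bash
python3 -m handwheel '[[10,[0,0,0.1],0],[10,[0,0,0.1],0],[10,[0,0,0],0],[26,[0,0,0],0],[30,[0,0,0],0],[40,[0,0,0],0],[60,[0,0,0],0],[85,[0,0,0],0]]' 40; python3 -m handwheel '[[85,[0,0,0],0],[85,[0,0,0],0],[85,[0,0,-0.4],0],[85,[0,0,-0.8],0],[85,[0,0,-1],0],[85,[0,0,-1],0],[85,[0,0,-1],0],[85,[0,0,-1],0]]';python3 -m handwheel '[[85,[0,0,-1],0],[85,[0,0,-1],0],[85,[0,0,-1],0],[85,[0,0,0],0],[85,[0,0,0],0]]'
python3 - <<'E'
from plant import *
from h import *
np.set_printoptions(precision=4,suppress=True)
s=get_state();f=cams.grab_frame("wrist");f.update(pos=s["position"],rot=s["tcp_rot"]);np.savez("pics/w9.npz",**f)
w=wrist(f);im=f["img"];print(s["position"])
def sl(im,lo,hi):
    m=(im.max(2)<60).astype(np.uint8);n,l,st,ce=cv2.connectedComponentsWithStats(m)
    return [(st[i].tolist(),ce[i].round(1).tolist()) for i in range(1,n) if st[i,4]>lo]
for c in(sl(im,800,0)):print(c)
n=np.load("pics/w1.npz");print(sl(n["img"],800,0))
E
```

```text
clock: 22.15
position: [0.4036, -0.2887, 0.061]
tcp_rot: [-3.137, 0.169, 0.0]
contact_force: [0.7, 1.0, -0.2]
finger_gap: 0.0679
clock: 22.95
position: [0.4037, -0.2887, 0.193]
tcp_rot: [3.137, -0.169, 0.001]
contact_force: [0.2, 0.3, 0.4]
finger_gap: 0.0852
clock: 23.45
position: [0.404, -0.2889, 0.2673]
tcp_rot: [3.136, -0.168, 0.003]
contact_force: [-1.0, 0.9, 0.1]
finger_gap: 0.0852
[ 0.404  -0.2889  0.2673]
([49, 0, 139, 107, 9913], [119.7, 48.6])
([273, 153, 22, 102, 2049], [283.5, 203.1])
([0, 265, 560, 155, 45518], [280.0, 369.6])
[([49, 0, 139, 108, 9827], [119.7, 49.0]), ([268, 155, 22, 100, 2041], [278.6, 204.1]), ([0, 265, 560, 155, 45518], [280.0, 369.6])]
```

The sleeve is back in the same place in the wrist view (100–102 rows long, the same rows as before), so the rod is seated. I'll move the arm clear so the fixed cameras can measure the shut flap and the rod.

```bash
python3 -m handwheel '[[85,[0,0,-1],0],[85,[0,0,-1],0],[85,[0,0,-1],0],[85,[0,0,-1],0],[85,[0,0,-1],0],[85,[0,0,-1],0],[85,[0,-1,-0.5],0],[85,[0,-1,0],0]]'; python3 -m handwheel '[[85,[0,-1,0],0],[85,[0,-1,0],0],[85,[0,-1,0],0],[85,[0,-1,0],0],[85,[0,-1,0],0],[85,[0,-1,0],0],[85,[0,-1,0],0],[85,[0,-1,0],0]]'; python3 -m handwheel '[[85,[0,-1,0],0],[85,[0,-1,0],0],[85,[0,-1,0],0],[85,[0,-1,0],0],[85,[0,-1,0],0],[85,[0,-1,0],0],[85,[0,-1,0],0],[85,[0,-1,0],0]]';  python3 -m handwheel '[[85,[-0.6,-1,0],0],[85,[-0.6,-1,0],0],[85,[-0.6,-1,0],0],[85,[-0.6,-1,0],0],[85,[-0.6,-1,0],0],[85,[-0.6,-1,0],0],[85,[-0.6,-1,0],0],[85,[-0.6,-1,0],0]]'; python3 -m handwheel '[[85,[-0.6,-1,0],0],[85,[-0.6,-1,0],0],[85,[-0.6,-1,0],0],[85,[-0.6,-1,0],0],[85,[-0.6,-1,0],0],[85,[0,-1,0],0],[85,[0,0,0],0],[85,[0,0,0],0]]'
python3 - <<'E'
from plant import *
from h import *
np.set_printoptions(precision=4,suppress=True)
s=get_state();o=np.load("pics/scene0.npz")["img"];F={}
for n in("scene","side"):
    f=cams.grab_frame(n);np.savez(f"pics/{n}9.npz",**f);F[n]=f
for z in(.173,):
    for th in(0,.06,.12):
        P=np.array([.453,.094-.153*np.cos(th),.173+.153*np.sin(th)]);print(th,proj(F["scene"],P),proj(F["side"],P))
im=F["scene"]["img"]
for i in(o,im):
    m=(i.max(2)<75).astype(np.uint8);m[:285]=0;m[320:]=0;m[:,:388]=0;m[:,436:]=0
    n,l,st,ce=cv2.connectedComponentsWithStats(m);k=1+np.argmax(st[1:,4]);print("sleeve px",st[k],ce[k])
# region of eye: print dark map
c=proj(F["scene"],np.array([.453,-.059,.173])).astype(int);print(c)
g=im[c[1]-14:c[1]+15,c[0]-16:c[0]+17].max(2)
for r in g:print("".join("#" if v<75 else "+" if v<110 else "." for v in r))
d=cv2.absdiff(o,im).max(2);d=(cv2.GaussianBlur(d,(3,3),0)>35).astype(np.uint8);n,l,st,ce=cv2.connectedComponentsWithStats(d);print(st[1:][st[1:,4]>25])
E
```

```text
clock: 24.3
position: [0.4091, -0.2389, 0.4295]
tcp_rot: [3.136, -0.171, 0.001]
contact_force: [1.1, -0.6, 0.8]
finger_gap: 0.085
clock: 25.1
position: [0.4301, -0.039, 0.4272]
tcp_rot: [-3.137, 0.169, 0.004]
contact_force: [1.0, -0.3, 0.6]
finger_gap: 0.085
clock: 25.9
position: [0.4515, 0.1597, 0.4271]
tcp_rot: [3.136, -0.168, -0.004]
contact_force: [1.3, -0.0, 0.1]
finger_gap: 0.0849
clock: 26.7
position: [0.3531, 0.3713, 0.427]
tcp_rot: [3.135, -0.168, -0.003]
contact_force: [-0.3, -0.6, -0.5]
finger_gap: 0.0849
clock: 27.5
position: [0.2953, 0.5275, 0.4266]
tcp_rot: [3.134, -0.167, -0.003]
contact_force: [0.2, -0.1, -0.3]
finger_gap: 0.0847
0 [330.6134 237.3181] [325.1363 197.9979]
0.06 [330.7096 235.3577] [325.1348 195.2108]
0.12 [330.606  233.3159] [324.9589 192.4422]
sleeve px [392 291  40  24 323] [412.1641 303.1238]
sleeve px [392 291  41  23 328] [412.9421 302.2561]
[330 237]
.................++++++..........
...............++++++++..........
..............++...+++...........
..............+.....++...........
..............+..................
.............++...............
[... 1094 characters left out ...]
 [   0  131   48   74 1097]
 [  30  132   48   26  212]
 [  80  137   15   17   79]
 [ 117  137   11   15   47]
 [  96  148   94   83 1251]
 [ 249  167   80   89 3472]
 [  39  205   32   45  461]
 [ 328  232   12   12   82]
 [  32  253  108   87 1181]
 [  64  254    7   11   34]
 [   0  267   95   95  958]
 [ 265  269    5    8   27]
 [ 118  286   82   55  836]
 [ 396  289   39   19   89]
 [   0  312   27   42  219]
 [ 433  312   24   15   57]
 [ 216  323   13   16   59]
 [ 119  342   66   43  523]
 [  34  347   30   20  315]
 [  71  358   44   46   99]
 [ 203  364   42   31  259]
 [ 269  367   16   23   99]
 [  46  376   45   44  334]
 [ 178  398   31   22  265]
 [ 169  415    9    5   37]]
```

Run:
```python
from h import *
np.set_printoptions(precision=2,suppress=True)
for n in("scene0","scene9"):
    i=np.load(f"pics/{n}.npz")["img"]
    m=(i.max(2)<75).astype(np.uint8)
    for nm,(a,b,c,d) in(("sleeve",(285,320,388,436)),("tail",(315,333,448,464))):
        ys,xs=np.where(m[a:b,c:d]);k=np.c_[xs+c,ys+a].astype(np.float32);print(n,nm,len(k),k.mean(0),cv2.fitLine(k,2,0,.01,.01)[:2].T)
    # template of bend in scene0
a=np.load("pics/scene0.npz")["img"];b=np.load("pics/scene9.npz")["img"]
for nm,(y0,y1,x0,x1) in(("hook",(266,282,342,364)),("tail",(314,332,446,464)),("cap",(246,272,332,362)),("fork",(318,345,435,446))):
    r=cv2.matchTemplate(b[y0-6:y1+6,x0-6:x1+6],a[y0:y1,x0:x1],cv2.TM_CCOEFF_NORMED);print(nm,cv2.minMaxLoc(r)[1],np.array(cv2.minMaxLoc(r)[3])-6)
n=np.load("pics/w1.npz");q=np.load("pics/w9.npz")
for nm,(y0,y1,x0,x1) in(("bend",(4,40,268,345)),("tail",(285,310,268,290))):
    r=cv2.matchTemplate(q["img"][max(0,y0-8):y1+8,x0-12:x1+12],n["img"][y0:y1,x0:x1],cv2.TM_CCOEFF_NORMED);print("w",nm,cv2.minMaxLoc(r)[1],np.array(cv2.minMaxLoc(r)[3])-[12,min(8,y0)])
```

```text
scene0 sleeve 323 [412.16 303.12] [[0.91 0.42]]
scene0 tail 12 [455.83 323.08] [[ 0.46 -0.89]]
scene9 sleeve 328 [412.94 302.26] [[0.91 0.41]]
scene9 tail 11 [456.55 321.64] [[ 0.35 -0.94]]
hook 0.9341111779212952 [0 0]
tail 0.9663699269294739 [ 1 -1]
cap 0.9911987781524658 [0 0]
fork 0.9120000600814819 [ 0 -1]
w bend 0.8928003311157227 [ 4 -2]
w tail 0.864759624004364 [ 5 -1]
```

```bash
python3 -c "
from plant import *
s=get_state();print(s['clock'],abs(s['qd']).max(),s['contact_force']);print(finish_job())"
```

```text
27.6 0.014254185266634446 [ 0.40261561 -0.09133253  0.38942386]
the job is handed in; nothing more can be done
None
```

The job is done and handed in at 27.6 s of the allowed 61 s. I took the rod from its cradle, put the pin through the eye, swung the flap down at about 0.8 rad/s, unhooked the rod and laid it back in the forks. I then moved the arm well clear.

**Last checks:**
- **Flap:** it reads shut within measurement error, about 0 to 0.03 rad against the 0.06 limit. The eye was at y = -0.061 in the wrist view, where -0.059 was expected. The ring's row in the scene view was about 238, against 237.3 predicted for shut. The push at the end held about 5 N, more than the hinge friction. This is an indirect reading, because the arm hid the flap from the fixed cameras during most of the swing.
- **Rod:** the sleeve is within about 1 px (2–3 mm) of where it started. The hook end is unchanged and the tail is about 1.4 px (3–4 mm) off, probably a small shift within the slot clearance.
- **Surroundings:** the loose cap has not moved. I did not measure the jars or the counter separately, but the robot's path stayed away from them. No unexpected contact forces showed in the readings.

**What disagreed:** the rod pitched about 0.055 rad nose-up in the grip while pressing the flap shut. The tail therefore met its fork first on laying down, and the rod settled when I released it.

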